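# Screw the casting-mould clamp closed with the pin bar

### The job

Close the casting mould: take the steel pin bar with the black handle from the wooden stand, set its pin in a hole of the clamp's big steel ring and pull the ring clockwise (seen from above) as far as the opening in the orange guard lets you, then lift the bar out, put it in the next hole and pull on until the white line on the ring stands at the red arrow. Leave the bar standing in that hole with its flange down on the ring, and leave the wooden tamper beside it alone.

Things in the scene. Friction and masses are not known exactly. Their poses are not given: they have to be found in the camera images.
- bar_grip (a point): Centre of the black handle (diameter 16, 80 mm long) of the loose steel pin bar, 0.1 kg, upright in a hole of a wooden stand. z points up along the bar. The flange's (diameter 26) underside is 45 mm below this point, resting on the stand; below it the pin, diameter 10, 20 mm long round-ended, so it ends 65 mm below this point. Handle top 40 mm above. It has 3.5 mm play all round in a ring hole.
- tamper_mid (a point): Bystander in the stand's other hole, 80 mm from the bar (either may stand in either hole): wooden-handled tamper, 94 mm tall, on a brass disc of diameter 34 mm. Point on its axis 45 mm above the disc's underside. Stand: 70 x 150 x 34 mm, light wood.
- mould_clamp: Fixed clamp, base 210 x 210 mm; origin under its centre on the table, z up = ring axis; -x = front, with the red arrow (81 mm high). Steel ring, outer diameter 160 mm, 8 upright through holes of 17 mm, 60 mm from the axis. The orange guard (88-92 mm high, its posts 95, stud 96) leaves the ring open only within 60 deg either side of the front: a bar in a hole can travel 47 deg either side.
- clamp_ring (a joint): Ring turn q, rad, growing clockwise from above = screwing down; 0 = white line at the arrow; starts -2.06 to -1.62, stop at +0.12, stays where left; 3 to 4 N at the bar turns it. Hole k (0..7) is at a = 0.21 + k*pi/4 - q from the front: clamp x = -0.06 cos a, y = -0.06 sin a (m). Ring top at z = 0.080 - 0.00286 q m; flange down, the handle centre is 45 mm above it.

How it is judged:
By the outcome, as a careful person would: the job done as asked, in the order asked, and still so for the second after the job is handed in, with the robot touching nothing.
It also fails if it takes over 48 s, if anything falls off the work surface, if the arm or the gripper's body presses on something with over 40 N, if the wrist force passes 120 N, or if a joint passes its speed limit or range.

### The arm

A 7-joint arm with a two-finger parallel gripper is mounted at the origin on a cart in front of the work surface, level with it; the furniture and walls round the work are solid. World frame = base frame: x ahead of the robot, y to its left, z up, the work surface at z = 0. Lengths are in mm, angles in rad, forces in N, time in s.
With the tool pointing down it reaches from about 425 to 825 mm from the base axis. Payload 3.6 kg.
Tool frame: the origin (TCP) lies midway between the tips of the shut fingers; the grasp point (between the pads) lies 19 mm behind it (grip_point_offset is the distance from the TCP to the grasp point, in mm); x points along the fingers, z is the direction in which the jaws open and shut, and the axes are right-handed (so a half turn about x gives the same grasp; the last joint's range is limited). The gripper opens to 93 mm and grips with 3 to 60 N. Pads are 15 mm wide; open, the fingers measure 128 mm over their backs; the gripper's body (75 mm by 188 mm) begins 65 mm behind the grasp point.
Start: joints at [-1.185, 0.615, -0.013, 1.423, 0.008, 1.103, -0.04], TCP at [260.728, 595.384, 218.64] pointing down, gripper open.
Joint ranges: [-3.12, 3.12], [-0.3, 2.06], [-1.34, 1.32], [0.26, 2.42], [-1.36, 4.5], [0.01, 1.98], [-2.84, 2.84]. Speed limits (rad/s): [2.79, 2.79, 3.14, 3.14, 3.14, 3.14, 3.14].

### API

Orientations are given as a unit quaternion [w, x, y, z].
In Python, from cell import move_pose, servo_line, move_joints, let_go, gripper_close, dwell, inverse_kinematics, sense, capture, camera_info, Unreachable, hand_in, cut_out, grip_point_offset gives the robot as it stands. The module is installed in compiled form; this text tells all that it offers. Calls block until the motion is done:
- move_pose(position, orientation): joint-space move of the TCP to a pose.
- servo_line(position, rot=None, v=150, force_limit=None): straight line of the TCP; rot=None keeps the orientation; v is the mean speed in mm/s. With force_limit (N) it stops when the force on the tool has changed by that much, and returns True; else False.
- move_joints(angles): joint-space move.
- let_go() and gripper_close(force=None): open the fingers fully, or close them until they stop; force is the grip in N (None keeps the last).
- dwell(seconds).
- inverse_kinematics(position, orientation): joint angles nearest the present ones, or None.
- sense(): the state.
- capture(name): name is "side" or "top" or "wrist"; returns the picture (400x640x3 uint8, red, green, blue); there is no depth.
- camera_info(name): a dict with "fx", "fy", "cx", "cy" (pixels), "D" ([k1, k2, p1, p2, k3] as OpenCV has them; the pictures are not rectified), "R" (3x3) and "t" (3): a world point X has camera coordinates R X + t. Camera axes: x right, y down, z forward; pixel columns grow to the right and rows downward; lengths in mm; the calibration is good to about 2 mm. A picture is of the moment at which its call begins: read the wrist's pose just before it. camera_info takes no time and is no camera call; for the wrist camera it gives the pose at the moment of the call.
A pose or a line that the arm cannot do raises Unreachable and nothing moves.
- hand_in(): hands the job in, once; it reports no verdict.
Trained networks look in the newest picture that a camera, given by its name, has taken for a name from the list of things; names that differ only in an ending like _2 or _b are one class to them, and where a whole thing is asked for, a point or a joint stands for the part that bears it (a point fixed in the world has none). Each returns a list of dicts, best first, with "conf" (0 to 1); they miss things now and then, are a little off and sometimes report something else, mostly with a low value. They report only what shows in the picture. A call takes as long as a camera call.
- cut_out(camera, label): "region" (400x640 bool, what is visible of it) and "xy" ([column, row] in pixels, amid what is visible of it).
The state is a dict: "t": time; "joint_positions": joint angles; "qvel": joint speeds; "joint_efforts": joint torques, N m; "ee_pos": TCP position; "tcp_rot": TCP orientation; "contact_force": force on the tool from outside, world axes, zero at the start; "ft_torque": the same for the moment, N m; "finger_gap": opening from 0.0 (shut) to 1.0 (fully open).
Only numpy, scipy, OpenCV 4.12 (cv2) and the standard library are available. Lean on these libraries where they do the work, as an engineer would, in place of code of your own. Each camera call takes 0.05 s, during which the arm holds its last target. There are 200 camera calls.

## Working session

There is one attempt and no reset: what is moved stays moved. The work goes in short steps, each a Python script; the robot and the scene stay as the last script left them, time stands still between calls to the robot, and variables do not carry over. Pictures are saved under pics/ and viewed, about 8 in all and at most 12, crops included, and the job is handed in when it is done.

```bash
mkdir -p pics; ls; python3 - <<'E'
from cell import *
import cv2,numpy as np
s=sense();print(s)
print(grip_point_offset() if callable(grip_point_offset) else grip_point_offset)
ims=[]
for n in["side","top"]:
    im=capture(n);cv2.imwrite(f"pics/{n}0.png",im[:,:,::-1]);c=camera_info(n);print(n,{k:np.round(v,3).tolist() for k,v in c.items()})
    for l in["bar_grip","tamper_mid","mould_clamp","clamp_ring"]:
        for d in cut_out(n,l)[:3]:
            r=d["region"];ys,xs=np.nonzero(r);print(n,l,round(d["conf"],2),np.round(d["xy"],1),r.sum(),xs.min(),xs.max(),ys.min(),ys.max())
E
```

```text
pics
{'t': 0.0, 'joint_positions': array([-1.18447323,  0.61593175, -0.01261712,  1.42484594,  0.00812043,
        1.10336351, -0.04043604]), 'qvel': array([-7.04926042e-04,  8.89254796e-04, -1.37726899e-04,  3.15828258e-05,
        3.61652264e-04,  4.86220028e-04, -2.22116312e-04]), 'joint_efforts': array([ 6.52008657e-04, -4.58928216e+01,  2.08757012e-01, -1.65742403e+01,
       -6.11432944e-02,  2.04944308e-02,  2.41663693e-04]), 'ee_pos': array([260.46889097, 594.70056528, 217.49056171]), 'tcp_rot': array([ 0.59112364, -0.38742197,  0.59258159,  0.38642478]), 'contact_force': array([ 0.22972487, -0.69000204,  0.30262388]), 'ft_torque': array([0.02144373, 0.04309885, 0.00672734]), 'finger_gap': 0.998054521238014}
18.8
side {'fx': 461.147, 'fy': 461.147, 'cx': 320.657, 'cy': 204.507, 'D': [-0.088, 0.0, 0.0, 0.0, 0.0], 'R': [[0.838, -0.546, -0.005], [-0.291, -0.439, -0.85], [0.462, 0.713, -0.527]], 't': [-345.71, 303.978, 591.743]}
side bar_grip 0.79 [288.5 205.1] 313 282 293 183 222
side tamper_mid 0.67 [272.2 183.5] 409 266 281 163 205
side mould_clamp 0.94 [410.3 300.2] 13912 320 486 234 375
side mould_clamp 0.61 [272.8 183.3] 340 267 280 164 205
side clamp_ring 0.96 [398.3 285.9] 3036 361 449 254 313
top {'fx': 364.006, 'fy': 364.006, 'cx': 320.546, 'cy': 207.393, 'D': [-0.064, 0.0, 0.0, 0.0, 0.0], 'R': [[0.073, -0.997, 0.003], [-0.977, -0.072, -0.202], [0.202, 0.012, -0.979]], 't': [121.091, 536.032, 812.338]}
top bar_grip 0.53 [290.7 224.7] 115 283 293 217 230
top tamper_mid 0.54 [254.7 217.6] 231 245 263 207 225
top mould_clamp 0.77 [410.8 213.5] 7206 363 462 166 261
top clamp_ring 0.74 [425.3 223.6] 1495 395 452 192 242
```

```bash
python3 - <<'E'
import cv2
a=cv2.imread("pics/side0.png");b=cv2.imread("pics/top0.png")
a=cv2.resize(a[150:390,240:500],None,fx=2.3,fy=2.3,interpolation=2)
b=cv2.resize(b[150:280,230:480],None,fx=3.2,fy=3.2,interpolation=2)
cv2.imwrite("pics/s0c.png",a);cv2.imwrite("pics/t0c.png",b)
E
```

```text
(no output)
```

View pics/s0c.png

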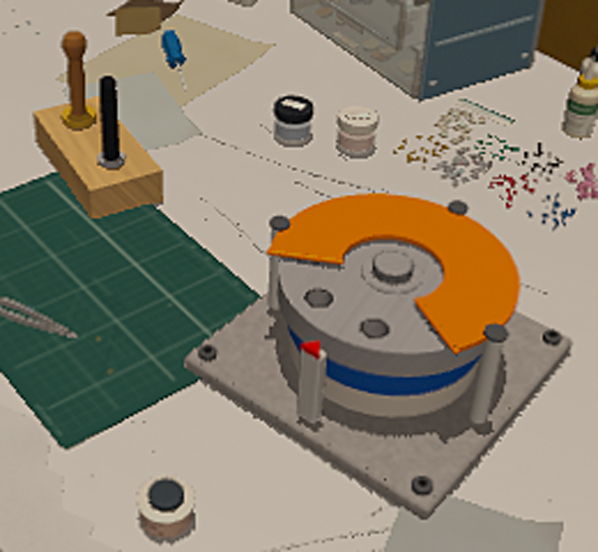

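View pics/t0c.png

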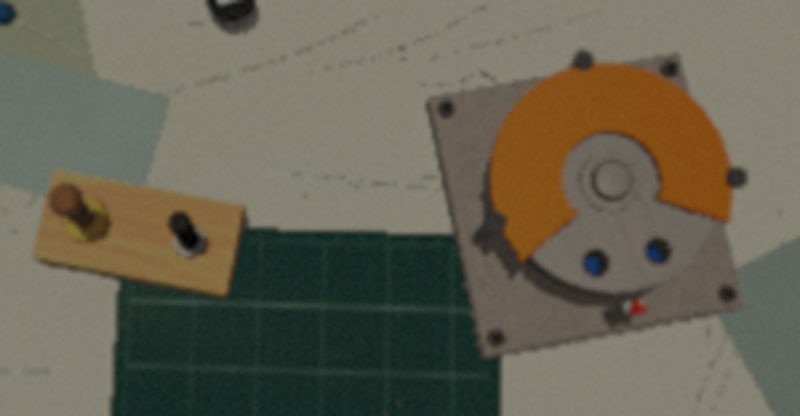

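The side view shows the bar, with its black handle, at about (288,205) next to the tamper at (272,184). Two ring holes are open at the front, (379,279) and (403,292), with the arrow near (376,301). The top view agrees: holes (416,232) and (435,228), stud (421,206). Next I triangulate.

```bash
cat > h.py <<'E'
from cell import *
import cv2,numpy as np
from scipy.optimize import least_squares
def K(c): return np.array([[c["fx"],0,c["cx"]],[0,c["fy"],c["cy"]],[0,0,1.]])
def proj(c,X):
    return cv2.projectPoints(np.asarray(X,float).reshape(-1,3),cv2.Rodrigues(np.array(c["R"]))[0],np.array(c["t"],float),K(c),np.array(c["D"],float))[0][:,0]
def atz(c,p,z):
    u=cv2.undistortPoints(np.array([[p]],float),K(c),np.array(c["D"],float))[0,0]
    R=np.array(c["R"]);C=-R.T@np.array(c["t"]);d=R.T@np.array([u[0],u[1],1]);return C+d*(z-C[2])/d[2]
def quat(yaw):  # tool x down, tool z (jaw dir) horizontal at angle yaw
    from scipy.spatial.transform import Rotation as Ro
    x=np.array([0,0,-1.]);z=np.array([np.cos(yaw),np.sin(yaw),0]);y=np.cross(z,x)
    q=Ro.from_matrix(np.c_[x,y,z]).as_quat();return np.array([q[3],*q[:3]])
E
python3 - <<'E'
from h import *
s,t=camera_info("side"),camera_info("top")
for n,ps,pt,z in[("stud",(410.9,263.9),(421.25,206.25),96),("hA",(378.7,279.1),(416.25,232.2),85.4),("hB",(403,292.2),(435.3,228.4),85.4),("arrow",(376.1,301.3),(429.1,246.25),81),("bar",(288.5,205.1),(290.7,224.7),79),("bartop",(286.5,183.5),(286,216),119),("tamp",(272.2,183.5),(254.7,217.6),79)]:
    f=lambda X:np.r_[proj(s,X)[0]-ps,proj(t,X)[0]-pt]
    r=least_squares(f,[600,0,80]);print(n,atz(s,ps,z)[:2].round(1),atz(t,pt,z)[:2].round(1),r.x.round(1),r.fun.round(1))
st=sense();print(quat(0),st["tcp_rot"])
w=camera_info("wrist");R=np.array(w["R"]);print((-R.T@w["t"]).round(1),R.round(3))
E
```

```text
stud [541.1 -70.8] [536.7 -69.4] [539.1 -70.9  96.4] [-0.8  0.3  0.7 -1. ]
hA [482.6 -61.5] [477.9 -61.9] [479.9 -62.8  87.2] [-0.8  0.2  0.6 -1. ]
hB [ 494.4 -105.8] [ 489.7 -105.6] [ 491.9 -106.6   86.8] [-0.8  0.2  0.7 -1. ]
arrow [450.8 -95. ] [448.4 -93.2] [450.2 -94.4  80.6] [-0.6  0.1  0.5 -0.7]
bar [479.  219.2] [475.3 224.8] [478.7 223.8  76.2] [-1.2  0.2  0.7 -1.2]
bartop [485.7 235.8] [487.8 233.2] [486.1 233.7 120.1] [ 0.7 -0.1 -0.4  0.6]
tamp [493.6 316.6] [485.7 309.1] [486.8 307.   85.2] [-0.9  0.1  0.5 -0.9]
[0.70710678 0.         0.70710678 0.        ] [ 0.59179922 -0.38695148  0.59190937  0.38689215]
[185.4 628.9 385.1] [[ 0.401  0.916 -0.001]
 [ 0.876 -0.383  0.294]
 [ 0.269 -0.119 -0.956]]
```

```bash
python3 - <<'E'
from h import *
C=np.array([539,-70.5])
for base in(0,180):
    for n,p,z,y in[("hov",(481,226),210,-6),("pick",(481,226),62,-6),("h1up",C+60*np.array([np.cos(np.radians(217)),np.sin(np.radians(217))]),160,-53),
       ("end",C+60*np.array([np.cos(np.radians(150)),np.sin(np.radians(150))]),110,-120),("h7",C+60*np.array([np.cos(np.radians(195)),np.sin(np.radians(195))]),110,-75),("fin",C+60*np.array([np.cos(np.radians(162)),np.sin(np.radians(162))]),110,-108)]:
        q=inverse_kinematics([*p,z],quat(np.radians(y+base)));print(base,n,None if q is None else np.round(q,2))
E
```

```text
0 hov [-0.71  0.46  0.34  1.79 -0.19  0.93 -0.4 ]
0 pick [-0.64  0.66  0.24  1.93 -0.27  0.58 -0.32]
0 h1up [-0.26  0.53  0.64  1.93 -0.43  0.82 -0.31]
0 end [-0.63  0.8   1.13  2.03 -0.92  0.95 -1.09]
0 h7 [-0.26  0.58  0.59  2.02 -0.5   0.68 -0.66]
0 fin [-0.38  0.6   0.67  2.03 -0.57  0.7  -1.23]
180 hov [-0.16  0.48 -0.47  1.77  0.26  0.96  2.3 ]
180 pick [-0.19  0.69 -0.45  1.92  0.48  0.64  2.1 ]
180 h1up [ 0.21  0.46 -0.06  1.92  0.04  0.76  2.34]
180 end [-0.02  0.52  0.09  2.01 -0.08  0.61  1.16]
180 h7 [ 0.16  0.52 -0.04  2.01  0.04  0.62  1.93]
180 fin [ 0.03  0.52  0.05  2.02 -0.04  0.61  1.36]
```

```bash
python3 - <<'E'
from h import *
move_pose([481,226,215],quat(np.radians(174)));dwell(0.3)
s=sense();print(s["t"],s["ee_pos"],s["joint_positions"].round(2))
w=camera_info("wrist");im=capture("wrist");np.save("w1.npy",w,allow_pickle=True)
for l in["bar_grip","tamper_mid"]:
    for d in cut_out("wrist",l)[:2]:
        ys,xs=np.nonzero(d["region"]);print(l,round(d["conf"],2),np.round(d["xy"],1),xs.min(),xs.max(),ys.min(),ys.max(),atz(w,d["xy"],79).round(1))
        np.save("reg_"+l+".npy",d["region"]) 
for z in(34,79,119): print(z,proj(w,[480,226,z]).round(1))
cv2.imwrite("pics/w1.png",im[:,:,::-1])
E
```

```text
2.8167 [480.8835007  226.35044791 214.96075543] [-0.17  0.47 -0.47  1.76  0.25  0.97  2.3 ]
bar_grip 0.72 [326.2 190.7] 312 336 174 218 [478.7 228.8  79. ]
tamper_mid 0.91 [322.3 267.4] 309 336 240 306 [490.9 308.9  79. ]
34 [[324.5 177.1]]
79 [[324.6 188. ]]
119 [[324.7 200.5]]
```

View pics/w1.png

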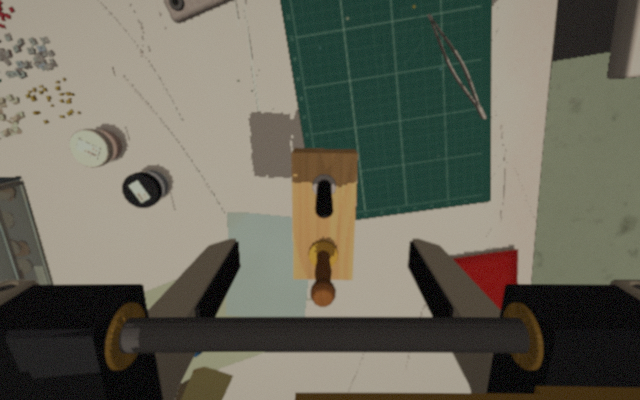

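The wrist view shows the bar in the stand at columns 312–336 and rows 174–218, with the tamper at (322,267). The fingers are clear and the jaw axis is across the stand. I'll refine the bar's x, y by fitting its silhouette.

```bash
cat >> h.py <<'E'
def cyl(c,x,y,r,z0,z1):
    th=np.linspace(0,2*np.pi,32,endpoint=False)
    P=np.vstack([np.c_[x+r*np.cos(th),y+r*np.sin(th),np.full(32,z)] for z in(z0,z1)])
    m=np.zeros((400*4,640*4),np.uint8);cv2.fillConvexPoly(m,cv2.convexHull(((proj(c,P)+.5)*4).astype(np.int32)),1);return m
def fitbar(c,reg,x0,y0,zf=34):
    from scipy.optimize import minimize
    R=cv2.resize(reg.astype(np.uint8),None,fx=4,fy=4,interpolation=0)
    def f(p):
        m=cyl(c,*p,8,zf+5,zf+85)|cyl(c,*p,13,zf,zf+5);return -(m&R).sum()/(m|R).sum()
    r=minimize(f,[x0,y0],method="Nelder-Mead",options=dict(initial_simplex=[[x0,y0],[x0+5,y0],[x0,y0+5]],xatol=.1,fatol=1e-3));return r.x.round(1),round(r.fun,3)
E
python3 - <<'E'
from h import *
w=np.load("w1.npy",allow_pickle=True).item()
print("wrist",fitbar(w,np.load("reg_bar_grip.npy"),480,226))
for n in("side","top"):
    capture(n);d=cut_out(n,"bar_grip")
    if d:print(n,d[0]["conf"],d[0]["region"].sum(),fitbar(camera_info(n),d[0]["region"],480,226))
E
```

```text
wrist (array([498.8, 211. ]), np.float64(0.0))
side 0.76 296 (array([500. , 212.2]), np.float64(0.0))h.py:22: RuntimeWarning: overflow encountered in scalar negative
  m=cyl(c,*p,8,zf+5,zf+85)|cyl(c,*p,13,zf,zf+5);return -(m&R).sum()/(m|R).sum()
```

```bash
sed -i 's/return -(m&R).sum()/return -float((m\&R).sum())/' h.py
python3 - <<'E'
from h import *
w=np.load("w1.npy",allow_pickle=True).item()
print("wrist",fitbar(w,np.load("reg_bar_grip.npy"),480,226))
for n in("side","top"):
    capture(n);d=cut_out(n,"bar_grip")
    if d:print(n,d[0]["conf"],d[0]["region"].sum(),fitbar(camera_info(n),d[0]["region"],480,226))
E
```

```text
wrist (array([481.6, 233.8]), np.float64(-0.951))
side 0.72 314 (array([484.9, 235.9]), np.float64(-0.871))
```

```bash
python3 - <<'E'
from h import *
q=quat(np.radians(174))
move_pose([482.3,234.3,130],q)
print(servo_line([482.3,234.3,70],q,v=100,force_limit=8))
f0=sense()["contact_force"];gripper_close(30);s=sense();print(s["t"],s["finger_gap"],s["ee_pos"],s["contact_force"]-f0)
servo_line([482.3,234.3,185],q,v=120)
s=sense();print(s["t"],s["finger_gap"],s["contact_force"])
C=np.array([539,-70.5]);a=np.radians(217)
p=C+60*np.array([np.cos(a),np.sin(a)])
move_pose([*(p+np.array([-40,-25])*0),185],quat(np.radians(127)));dwell(.3)
s=sense();print(s["t"],s["finger_gap"],s["contact_force"],s["ee_pos"])
w=camera_info("wrist");im=capture("wrist");np.save("w2.npy",w,allow_pickle=True);cv2.imwrite("pics/w2.png",im[:,:,::-1])
d=cut_out("wrist","bar_grip")
for i in d[:1]: print(i["conf"],i["xy"]);np.save("reg2.npy",i["region"]);print(fitbar(w,i["region"],*s["ee_pos"][:2],s["ee_pos"][2]+8.8-45))
for n in("side","top"):
    im=capture(n);cv2.imwrite(f"pics/{n}2.png",im[:,:,::-1]);d=cut_out(n,"bar_grip")
    if d:print(n,d[0]["conf"],fitbar(camera_info(n),d[0]["region"],*s["ee_pos"][:2],s["ee_pos"][2]+8.8-45))
E
```

```text
False
5.7333 0.17151724847996336 [482.23231353 234.28787305  69.93778059] [-0.23911811  0.39078635  0.20635335]
6.8417 0.16925028051115962 [-0.10888244  0.38799766 -0.66898471]
8.425 0.16623298466542863 [-0.81237155  0.36060775 -0.68891206] [ 491.31588681 -105.70521394  184.98575319]
0.72 [326.7, 264.7]
(array([ 490.1, -106.5]), np.float64(-0.907))
```

View pics/w2.png

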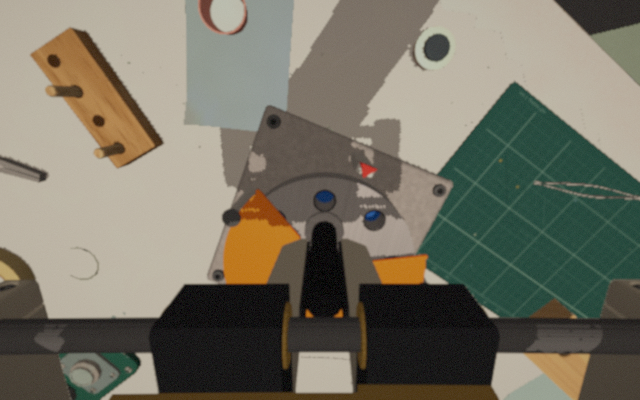

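The bar is held upright. Its flange is at about (323,225), with ring holes at (325,200) and (374,219) and the arrow at (368,170). Next: detect the hole centres accurately and refit the clamp pose.

```bash
python3 - <<'E'
from h import *
w=np.load("w2.npy",allow_pickle=True).item()
def holes(im,boxes):
    g=cv2.GaussianBlur(im,(3,3),0).astype(int);out=[]
    for x,y,r in boxes:
        sub=g[y-r:y+r+1,x-r:x+r+1];B=sub.max(2)
        m=(B<0.5*(np.percentile(B,85)+np.percentile(B,5))).astype(np.uint8)|((sub[:,:,0]-sub[:,:,2])>25).astype(np.uint8)
        n,l,st,ce=cv2.connectedComponentsWithStats(m)
        k=1+np.argmax(st[1:,4]);out.append((ce[k]+[x-r,y-r],st[k].tolist()))
    return out
im=cv2.imread("pics/w2.png")
print("W")
for c,st in holes(im,[(325,200,15),(374,218,15)]):print(c.round(1),st,atz(w,c,85).round(1))
print("arrow",atz(w,(368,170),81).round(1))
for z in(80,85,): 
  for h in((491,-106),(480,-62)):print(proj(w,[*h,z]).round(1))
hsv=cv2.cvtColor(im,cv2.COLOR_BGR2HSV);
for n,f in(("wrist","w2"),("side","side0"),("top","top0")):
    i=cv2.imread(f"pics/{f}.png");c=w if n=="wrist" else camera_info(n)
    h=cv2.cvtColor(i,cv2.COLOR_BGR2HSV);m=((h[...,0]<6)|(h[...,0]>174))&(h[...,1]>150)&(h[...,2]>100)
    nn,l,st,ce=cv2.connectedComponentsWithStats(m.astype(np.uint8))
    for k in range(1,nn):
        if st[k,4]>8:print(n,st[k].tolist(),ce[k].round(1),atz(c,ce[k],81).round(1))
c=cv2.resize(im[140:300,210:450],None,fx=3.3,fy=3.3,interpolation=2);cv2.imwrite("pics/w2c.png",c)
E
```

```text
W
[324.2 200.5] [3, 4, 24, 24, 445] [ 491.4 -104.6   85. ]
[374.2 215.9] [0, 0, 31, 28, 570] [476.6 -62.3  85. ]
arrow [449.3 -90.9  81. ]
[[323.2 197.5]]
[[371.2 217.1]]
[[323.2 199.2]]
[[371.9 219.1]]
wrist [361, 163, 16, 14, 119] [366.7 169.1] [449.3 -92.3  81. ]
side [153, 207, 49, 31, 853] [176.5 221.7] [268.2 282.8  81. ]
side [0, 227, 32, 32, 328] [ 12.8 242.5] [-16.  385.9  81. ]
side [0, 259, 17, 32, 381] [  7.6 274.8] [-29.3 285.6  81. ]
side [371, 298, 8, 8, 44] [375.3 301. ] [450.3 -93.8  81. ]
side [108, 372, 30, 28, 389] [121.3 387.5] [ 87.  -43.6  81. ]
side [625, 387, 15, 13, 130] [632.9 393.5] [ 612.5 -409.2   81. ]
top [533, 154, 24, 13, 50] [544.5 159.3] [ 680.2 -377.7   81. ]
top [534, 169, 29, 3, 50] [549.8 170. ] [ 653.6 -389.5   81. ]
top [427, 244, 4, 4, 12] [428.5 245.8] [449.3 -91.8  81. ]
```

View pics/w2c.png

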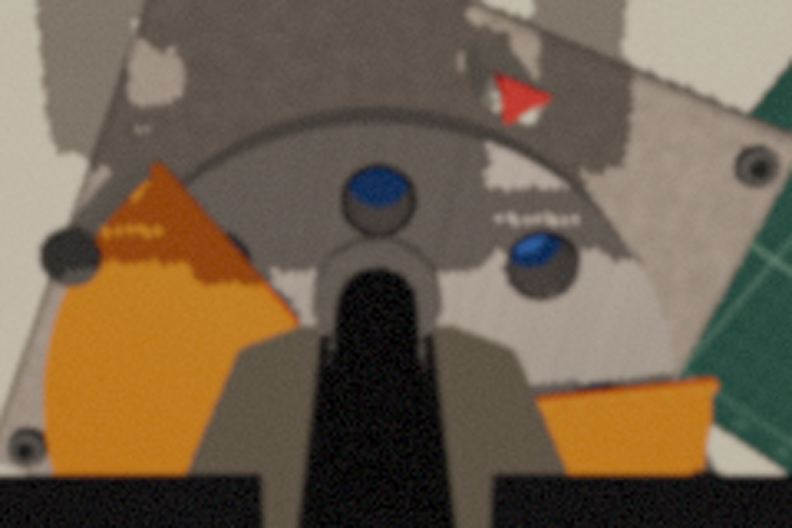

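```bash
cat >> h.py <<'E'
def clamp_holes(p,k,dz=0):
    x,y,psi,q=p[:4];a=0.21+k*np.pi/4-q+psi
    return np.array([x-60*np.cos(a),y-60*np.sin(a),80-2.86*q+dz])
E
python3 - <<'E'
from h import *
w=np.load("w2.npy",allow_pickle=True).item();s,t=camera_info("side"),camera_info("top")
cams=[w,s,t]
obs=[[(324.8,200.9),(374.5,220.3),None,(366.7,169.1)],[(403,292.2),(378.7,279.1),(410.9,263.9),(375.3,301)],[(435.3,228.4),(416.25,232.2),(421.25,206.25),(428.5,245.8)]]
def res(p):
    x,y,psi,q,ra=p[:5];o=p[5:].reshape(3,3);r=[]
    ax=np.array([x-ra*np.cos(psi),y-ra*np.sin(psi),81])
    P=[clamp_holes(p,6),clamp_holes(p,5),np.array([x,y,96]),ax]
    for c,ob,of in zip(cams,obs,o):
        for X,b in zip(P,ob):
            if b is not None:r+=list(proj(c,X+of)[0]-b)
    return np.r_[r,p[5:]/1.5]
f=least_squares(res,np.r_[539,-70.5,.26,-1.75,88,np.zeros(9)]);print(f.x.round(2),f.fun.round(1))
np.save("clamp.npy",f.x[:5]);print(clamp_holes(f.x,6),clamp_holes(f.x,5))
print("bar wrist-frame corrected expected; o_w=",f.x[5:8])
E
```

```text
[ 5.3945e+02 -6.9250e+01  2.6000e-01 -1.7500e+00  9.3000e+01 -3.0000e-01
  9.8000e-01  2.1000e-01  1.3300e+00 -8.6000e-01  4.1000e-01 -1.0300e+00
 -1.2000e-01 -2.1000e-01] [-0.2 -0.3 -0.4  0.   0.3  0.1 -0.6  0.5 -0.5  0.4 -0.4 -0.3  0.4 -0.3
 -0.1 -0.3 -0.4 -0.5 -0.  -0.7  0.6  0.4 -0.2  0.7  0.1  0.9 -0.6  0.3
 -0.7 -0.1 -0.1]
[ 491.52834671 -105.35829568   84.99811121] [480.02858237 -60.89947659  84.99811121]
bar wrist-frame corrected expected; o_w= [-0.30018744  0.9821976   0.21317868]
```

```bash
cat >> h.py <<'E'
def tcp_at(p,a,z,rad=59.2):  # a = angle from the front, rad
    d=np.pi+p[2]+a;return [p[0]+rad*np.cos(d),p[1]+rad*np.sin(d),z],quat(d-np.pi/2)
def arc(p,a0,a1,z0,z1,n,v=40,lim=None):
    for i in range(1,n+1):
        P,Q=tcp_at(p,a0+(a1-a0)*i/n,z0+(z1-z0)*i/n)
        st=servo_line(P,Q,v=v,force_limit=lim);s=sense()
        d=np.pi+p[2]+a0+(a1-a0)*i/n;F=s["contact_force"];print(round(s["t"],1),"a",round(np.degrees(a0+(a1-a0)*i/n),1),"Frad,Ftan,Fz",round(F[0]*np.cos(d)+F[1]*np.sin(d),1),round(-F[0]*np.sin(d)+F[1]*np.cos(d),1),round(F[2],1),st)
        if st:break
E
python3 - <<'E'
from h import *
p=np.load("clamp.npy");q=p[3];a=0.21+6*np.pi/4-q-2*np.pi;print(np.degrees(a))
P,Q=tcp_at(p,a,150);move_pose(P,Q)
P[2]=119;print(servo_line(P,Q,v=40,force_limit=6));s=sense();print(s["t"],s["ee_pos"],s["contact_force"],s["finger_gap"])
E
```

```text
22.161721361479614
True
9.6917 [ 491.71474095 -104.86971074  120.7586158 ] [-0.30366303  0.12922063  4.36395431] 0.16713240270988738
```

Inserted: the flange touched down at TCP z 120.8, and 120.9 was expected. Now the first stroke.

```bash
python3 - <<'E'
from h import *
p=np.load("clamp.npy");a=np.radians(22.16);e=np.radians(-45)
arc(p,a,e,121.3,121.3-2.86*(a-e-.06),8,v=40,lim=25)
s=sense();print(s["ee_pos"],s["finger_gap"])
for n in("side","top"):
    im=capture(n);cv2.imwrite(f"pics/{n}3.png",im[:,:,::-1])
w=camera_info("wrist");np.save("w3.npy",w,allow_pickle=True);cv2.imwrite("pics/w3.png",capture("wrist")[:,:,::-1])
a=cv2.imread("pics/side3.png")[150:390,280:500];b=cv2.imread("pics/w3.png")[100:300,200:460]
cv2.imwrite("pics/c3.png",np.hstack([cv2.resize(a,(400,436)),cv2.resize(b,(400,436))]))
E
```

```text
10.0 a 13.8 Frad,Ftan,Fz -0.3 1.8 -0.5 False
10.4 a 5.4 Frad,Ftan,Fz -1.3 2.0 -1.7 False
10.8 a -3.0 Frad,Ftan,Fz -1.5 1.2 -2.0 False
11.1 a -11.4 Frad,Ftan,Fz -0.5 1.4 -1.5 False
11.5 a -19.8 Frad,Ftan,Fz -0.8 1.6 -0.9 False
11.9 a -28.2 Frad,Ftan,Fz -1.2 1.9 -1.3 False
12.2 a -36.6 Frad,Ftan,Fz -1.6 1.4 -1.3 False
12.6 a -45.0 Frad,Ftan,Fz -0.9 1.3 -1.1 False
[488.07642149 -39.43988387 118.04223139] 0.16538446527447315
```

View pics/c3.png

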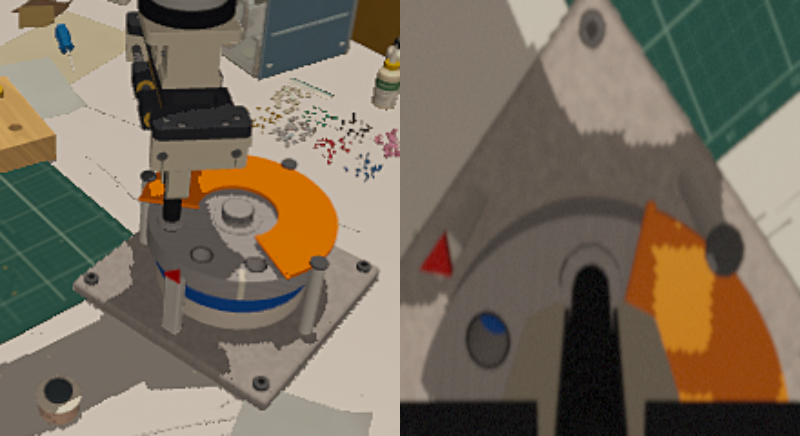

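The ring has turned: the white line now shows on its front-right side, and the flange is just short of the guard edge. I'll pull on gently until it touches, lift out and measure the ring.

```bash
python3 - <<'E'
from h import *
p=np.load("clamp.npy");e=np.radians(-45)
arc(p,e,np.radians(-48),118.0,117.9,1,v=10,lim=6)
s=sense();d=s["ee_pos"][:2]-p[:2];print("bar a",np.degrees((np.arctan2(d[1],d[0])-np.pi-p[2]+np.pi)%(2*np.pi)-np.pi))
P=s["ee_pos"].copy();P[2]=160;print(servo_line(P,v=80,force_limit=15))
P,Q=tcp_at(p,np.radians(-3),170,75);move_pose(P,Q);dwell(.2)
print(sense()["t"],sense()["finger_gap"],sense()["ee_pos"])
w=camera_info("wrist");np.save("w4.npy",w,allow_pickle=True);cv2.imwrite("pics/w4.png",capture("wrist")[:,:,::-1])
for n in("side","top"):
    im=capture(n);cv2.imwrite(f"pics/{n}4.png",im[:,:,::-1])
a=cv2.resize(cv2.imread("pics/side4.png")[220:340,330:490],(400,300),interpolation=2);b=cv2.resize(cv2.imread("pics/w4.png")[130:290,220:433],(400,300),interpolation=2)
cv2.imwrite("pics/c4.png",np.hstack([a,b]))
E
```

```text
13.2 a -48.0 Frad,Ftan,Fz -1.6 3.8 0.3 False
bar a -47.74546361751508
False
14.8333 0.16927445825412002 [466.18584214 -83.92656892 169.77867023]
```

View pics/c4.png

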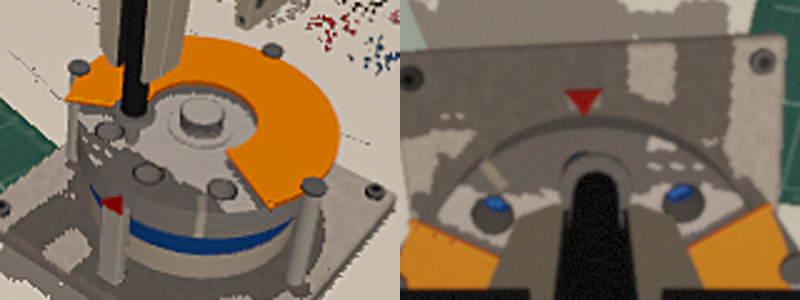

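```bash
python3 - <<'E'
from h import *
p=np.load("clamp.npy");w=np.load("w4.npy",allow_pickle=True).item();s=camera_info("side")
obs=[(w,(370.7,240.4),6),(w,(269,243.6),8),(s,(374,272.4),6),(s,(389.2,289.6),7),(s,(418.8,295.6),8)]
for sel in(obs[:2],obs[2:],obs):
    def f(v):
        P=np.r_[p[:3],v[0]];return np.r_[np.concatenate([proj(c,clamp_holes(P,k)+np.r_[v[1:3],0]*(c is w)+np.r_[v[3:5],0]*(c is s))[0]-b for c,b,k in sel]),(v[1:]-[-.3,1,1.3,-.9])/1.0]
    r=least_squares(f,[-.65,-.3,1,1.3,-.9]);print(r.x.round(3),r.fun.round(1))
q=r.x[0];print([np.degrees(0.21+k*np.pi/4-q-2*np.pi*(k<8)) for k in(6,7)],np.degrees(.21-q))
np.save("q.npy",q)
E
```

```text
[-0.568  0.513  0.173  1.3   -0.9  ] [ 0.3 -0.7  0.6  0.1  0.8 -0.8  0.   0. ]
[-0.595 -0.3    1.     1.662 -0.951] [-0.6  0.1  0.   0.1  0.   0.2  0.   0.   0.4 -0.1]
[-0.575  0.454  0.379  1.892 -1.376] [ 0.1 -1.1  0.5  0.5 -0.4 -0.2 -0.3 -0.2 -0.5  0.4  0.8 -0.6  0.6 -0.5]
[np.float64(-45.02359197567054), np.float64(-0.02359197567054134)] 44.97640802432944
```

```bash
python3 - <<'E'
from h import *
p=np.load("clamp.npy");q=np.load("q.npy");a=0.21+7*np.pi/4-q-2*np.pi
P,Q=tcp_at(p,a,145);move_pose(P,Q)
P[2]=115.5;print(servo_line(P,Q,v=40,force_limit=6));s=sense();print(s["t"],s["ee_pos"],s["contact_force"])
z=s["ee_pos"][2]
if z<122:
    e=np.radians(-34.7);arc(p,a,e,z+.6,z+.6-2.86*(a-e-.05),5,v=40,lim=25)
    dwell(.3);w=camera_info("wrist");np.save("w5.npy",w,allow_pickle=True);cv2.imwrite("pics/w5.png",capture("wrist")[:,:,::-1])
    for n in("side","top"):
        im=capture(n);cv2.imwrite(f"pics/{n}5.png",im[:,:,::-1])
    a=cv2.resize(cv2.imread("pics/side5.png")[250:350,340:460],(400,333),interpolation=2);b=cv2.resize(cv2.imread("pics/w5.png")[130:290,204:396],(400,333),interpolation=2)
    cv2.imwrite("pics/c5.png",np.hstack([a,b]))
E
```

```text
True
15.9 [481.75374411 -84.36422809 117.45063254] [-0.86171317 -0.39232008  5.64112873]
16.2 a -7.0 Frad,Ftan,Fz -0.3 0.1 -0.8 False
16.6 a -13.9 Frad,Ftan,Fz -0.1 1.9 -1.0 False
16.9 a -20.8 Frad,Ftan,Fz -0.7 1.4 -2.3 False
17.2 a -27.8 Frad,Ftan,Fz -1.1 2.9 -1.2 False
17.6 a -34.7 Frad,Ftan,Fz -0.2 2.0 -1.2 False
```

View pics/c5.png

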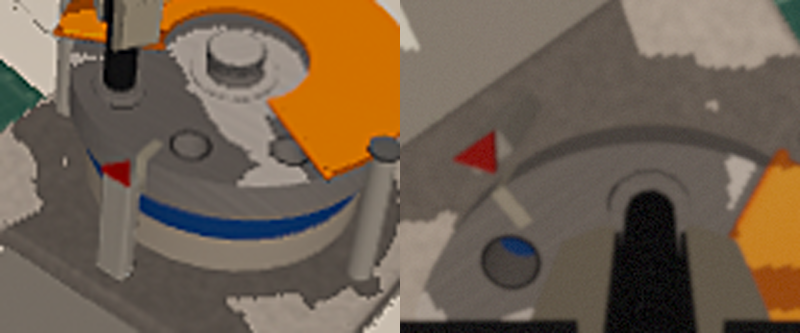

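```bash
cat >> h.py <<'E'
def ang(p,X): 
    d=np.asarray(X)[:2]-p[:2];return np.degrees((np.arctan2(d[1],d[0])-np.pi-p[2]+np.pi)%(2*np.pi)-np.pi),np.hypot(*d)
E
python3 - <<'E'
from h import *
p=np.load("clamp.npy");w=np.load("w5.npy",allow_pickle=True).item();s=camera_info("side")
print("arrow",ang(p,atz(w,(236.4,201),81)))
for c in[(250.6,220.3),(265,238.5)]:print("line",ang(p,atz(w,c,80.3)-[0,.7,0]))
print("h0 wrist",ang(p,atz(w,(257.3,255.8),80.2)-[.2,.7,0]))
print("h0 side",ang(p,atz(s,(340+189*.3,250+145*.3),80.2)-[1.5,-1,0]))
print("line side outer/inner",ang(p,atz(s,(340+138*.3,250+162*.3),80.2)-[1.5,-1,0]),ang(p,atz(s,(340+157*.3,250+144*.3),80.2)-[1.5,-1,0]))
print(ang(p,sense()["ee_pos"]))
E
```

```text
arrow (np.float64(0.38839846850649556), np.float64(96.1620947067858))
line (np.float64(1.6606737231278978), np.float64(80.79033707518786))
line (np.float64(2.1917451371817713), np.float64(65.25717118285871))
h0 wrist (np.float64(13.951298567918409), np.float64(60.056180910770756))
h0 side (np.float64(13.578417575944354), np.float64(59.59672183148945))
line side outer/inner (np.float64(2.0178138383428217), np.float64(82.7309147819007)) (np.float64(2.120581899448755), np.float64(67.1883383180849))
(np.float64(-34.709695425992265), np.float64(59.314243944954846))
```

```bash
python3 - <<'E'
from h import *
p=np.load("clamp.npy");z=sense()["ee_pos"][2]
arc(p,np.radians(-34.7),np.radians(-36.4),z,z,1,v=8,lim=25)
dwell(.3);w=camera_info("wrist");np.save("w6.npy",w,allow_pickle=True);cv2.imwrite("pics/w6.png",capture("wrist")[:,:,::-1])
im=capture("side");cv2.imwrite("pics/side6.png",im[:,:,::-1])
a=cv2.resize(cv2.imread("pics/side6.png")[250:350,340:460],(400,333),interpolation=2);b=cv2.resize(cv2.imread("pics/w6.png")[130:290,204:396],(400,333),interpolation=2)
cv2.imwrite("pics/c6.png",np.hstack([a,b]))
E
```

```text
18.4 a -36.4 Frad,Ftan,Fz -0.9 3.2 -0.9 False
```

View pics/c6.png

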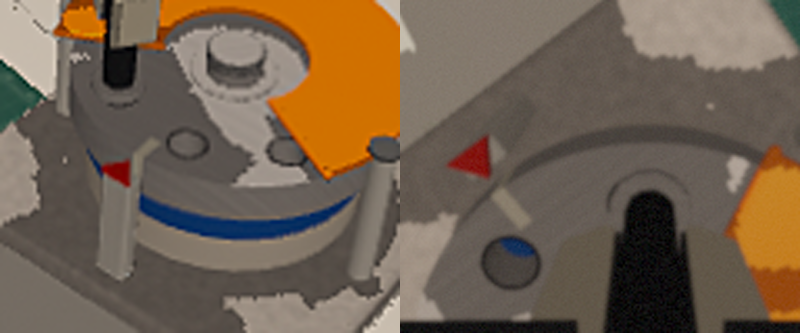

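```bash
python3 - <<'E'
from h import *
p=np.load("clamp.npy");w=np.load("w6.npy",allow_pickle=True).item();s=camera_info("side")
W=lambda x,y:((x-400)*.48+204,y*.48+130);S=lambda x,y:(340+x*.3,250+y*.3)
for n,c in[("arrowtip-side",(490,157)),]:print(n,ang(p,atz(w,W(*c),81)-[.2,.7,0]))
print("arrow c",ang(p,atz(w,W(473,158),81)-[.2,.7,0]))
for c in[(495,189),(526,226)]:print("line",ang(p,atz(w,W(*c),80.1)-[.2,.7,0]))
print("h0 w",ang(p,atz(w,W(511,263),80)-[.2,.7,0]))
print("h0 s",ang(p,atz(s,S(187.5,143.5),80)-[1.5,-1,0]))
print("line s",ang(p,atz(s,S(136,162),80)-[1.5,-1,0]),ang(p,atz(s,S(154,143),80)-[1.5,-1,0]))
# subpixel image shift of ring texture between side5 and side6 (hole 0 patch), and template at 4x
a,b=[cv2.cvtColor(cv2.imread(f"pics/side{k}.png"),cv2.COLOR_BGR2GRAY).astype(np.float32) for k in(5,6)]
for x,y,r in[(396,293,9),(385,295,7)]:
    print("shift",cv2.phaseCorrelate(a[y-r:y+r,x-r:x+r],b[y-r:y+r,x-r:x+r],cv2.createHanningWindow((2*r,2*r),cv2.CV_32F)))
print("px per deg",proj(s,clamp_holes(np.r_[p[:3],np.radians(1)],8))-proj(s,clamp_holes(np.r_[p[:3],0],8)))
E
```

```text
arrowtip-side (np.float64(-3.2568139842807557), np.float64(90.47666192484621))
arrow c (np.float64(-0.44959665728630904), np.float64(93.17996142293138))
line (np.float64(0.5489815471531451), np.float64(81.23594562215293))
line (np.float64(0.8360506331008626), np.float64(65.7470688460338))
h0 w (np.float64(12.6792608035448), np.float64(59.98778407879457))
h0 s (np.float64(12.568099005072014), np.float64(58.764216740677114))
line s (np.float64(1.4573324209638627), np.float64(83.12721632599309)) (np.float64(0.7981246248699023), np.float64(67.32434774258815))
shift ((-0.019931394614914666, -0.10304825997944711), 0.8747860494955086)
shift ((0.3178810135924639, 0.3043022587023829), 0.8616973384221395)
px per deg [[-0.63196493 -0.20744657]]
```

The line is still about 0.7° short, by both views. I'll nudge it the rest of the way, seat the flange, release and check.

```bash
python3 - <<'E'
from h import *
p=np.load("clamp.npy");z=sense()["ee_pos"][2]
arc(p,np.radians(-36.4),np.radians(-37.1),z,z,1,v=8,lim=25)
P,Q=tcp_at(p,np.radians(-37.1),z-4);print(servo_line(P,Q,v=10,force_limit=3),sense()["ee_pos"],z)
# relax play before letting go
let_go();dwell(.3);s=sense();print(s["t"],s["ee_pos"],s["contact_force"])
P,Q=tcp_at(p,np.radians(-37.1),205);servo_line(P,Q,v=120)
P,Q=tcp_at(p,np.radians(-10),205,110);move_pose(P,Q);dwell(.3)
w=camera_info("wrist");np.save("w7.npy",w,allow_pickle=True);cv2.imwrite("pics/w7.png",capture("wrist")[:,:,::-1])
d=cut_out("wrist","bar_grip")
if d:print(d[0]["conf"],fitbar(w,d[0]["region"],*clamp_holes(np.r_[p[:3],0],7)[:2],80))
cv2.imwrite("pics/side7.png",capture("side")[:,:,::-1])
d=cut_out("side","bar_grip")
if d:print(d[0]["conf"],fitbar(camera_info("side"),d[0]["region"],*clamp_holes(np.r_[p[:3],0],7)[:2],80))
print(sense()["t"],clamp_holes(np.r_[p[:3],0],7),proj(w,clamp_holes(np.r_[p[:3],0],8)))
a=cv2.resize(cv2.imread("pics/side7.png")[220:345,340:490],(400,333),interpolation=2);b=cv2.resize(cv2.imread("pics/w7.png")[130:290,224:416],(400,333),interpolation=2)
cv2.imwrite("pics/c7.png",np.hstack([a,b]))
E
```

```text
19.0 a -37.1 Frad,Ftan,Fz -0.6 3.0 -2.0 False
True [484.67534161 -46.82580354 115.70433104] 116.40405372021495
20.85 [483.05825635 -48.48170604 114.83122193] [-0.33329926  0.24404244 -0.09033375]
0.79 (array([483.7, -46.7]), np.float64(-0.918))
0.87 (array([486.4, -47.1]), np.float64(-0.913))
22.7917 [482.42294243 -50.57971102  80.        ] [[299.32141535 245.8046749 ]]
```

View pics/c7.png

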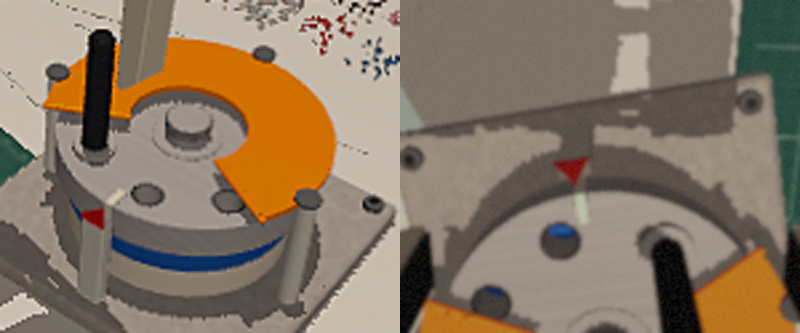

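```bash
python3 - <<'E'
from h import *
p=np.load("clamp.npy");w=np.load("w7.npy",allow_pickle=True).item();s=camera_info("side")
W=lambda x,y:((x-400)*.48+224,y*.48+130);S=lambda x,y:(340+x*.375,220+y*.375)
of=np.r_[.2,.7,0]
for c in[(578,194),(585,222)]:print("line",ang(p,atz(w,W(*c),80)-of))
print("arrow",ang(p,atz(w,W(572,170),81)-of),"tip",ang(p,atz(w,W(575,185),81)-of))
print("h0,h1 w",ang(p,atz(w,W(561,241),80)-of),ang(p,atz(w,W(491,304),80)-of))
print("h0,h1 s",ang(p,atz(s,S(148,194),80)-[1.5,-1,0]),ang(p,atz(s,S(230,201),80)-[1.5,-1,0]))
print("h0 expect px",proj(w,clamp_holes(np.r_[p[:3],0],8)+of),W(561,241))
b=cv2.resize(cv2.imread("pics/w7.png")[190:260,270:360],(800,622),interpolation=cv2.INTER_CUBIC)[:600];cv2.imwrite("pics/c8.png",b)
E
```

```text
line (np.float64(-0.536328690685643), np.float64(80.28122935720408))
line (np.float64(-1.185559553633504), np.float64(66.28950554493495))
arrow (np.float64(-0.21588206837132892), np.float64(92.33508048053515)) tip (np.float64(-0.22772747891416406), np.float64(85.12011462286137))
h0,h1 w (np.float64(10.825462491197749), np.float64(59.924298905096805)) (np.float64(57.03688152839), np.float64(59.85426611192003))
h0,h1 s (np.float64(11.330221242342736), np.float64(58.70316805245859)) (np.float64(58.192729828839184), np.float64(59.394210289310806))
h0 expect px [[300.03529328 246.05142899]] (301.28, 245.68)
```

View pics/c8.png

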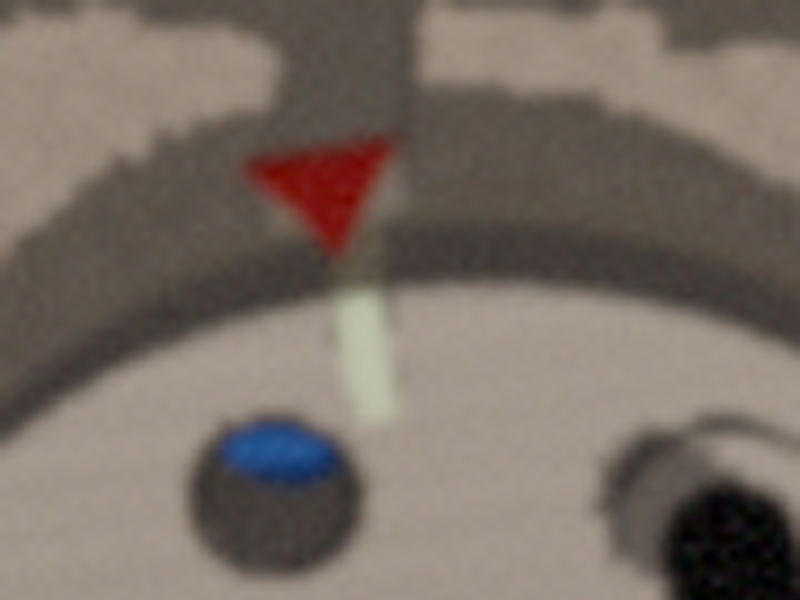

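The flange is down and the bar stands free. The line is about 1° (1.3 mm) past the arrow's axis, so the arrow tip points at the line's edge. Regripping to pull it back through the play risks more than it would gain, so I'm handing it in.

```bash
python3 - <<'E'
from h import *
s=sense();print(s["t"],s["contact_force"],s["finger_gap"]);hand_in()
E
```

```text
22.7917 [ 0.70152331 -0.0253306  -0.42695452] 1.0011618260195865
the job is handed in; nothing more can be done
```

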